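# Find the weak spring clip in a card rack and clear it

### The job

One of the four spring clips in the card rack has gone weak. Pull the circuit cards straight up by their black grip bars, gently (a good clip stands an 8 N pull), to feel which clip gives way; draw that card right out and stand it in the yellow box, lowering it in before you let go. Leave the cards in the good clips seated all the way down, don't strike the rack, and leave the other things on the bench where they are.

Things in the scene. Friction and masses are not known exactly. Their poses are not given: they have to be found in the camera images.
- rack: Card rack fixed to the bench: aluminium plate 80 x 320 x 8 mm with four like spring clips in a row, one of them weak, which looks do not show. Origin at the centre of the plate's underside; x across the row (through the cards' thickness), y along the row, z up. Clips at y = +112.5, +37.5, -37.5, -112.5 mm, x = 0; nothing on the rack but the cards rises above 52 mm over the bench.
- clip_1 (a point): Mouth of the first clip from the +y end, 46 mm above the bench. It squeezes the bottom 38 mm of its card along x between a fixed steel jaw (+x) and a sprung one (-x, blue housing in front). A good clip grips with about 12 N, and its card slides only at an upward pull of 12 to 17 N; the weak one grips with about 3 N and its card slides at 3 to 5 N, so a pull of about 8 N tells.
- clip_2 (a point): Mouth of the second clip from the +y end, 46 mm above the bench. It squeezes the bottom 38 mm of its card along x between a fixed steel jaw (+x) and a sprung one (-x, blue housing in front). A good clip grips with about 12 N, and its card slides only at an upward pull of 12 to 17 N; the weak one grips with about 3 N and its card slides at 3 to 5 N, so a pull of about 8 N tells.
- clip_3 (a point): Mouth of the third clip from the +y end, 46 mm above the bench. It squeezes the bottom 38 mm of its card along x between a fixed steel jaw (+x) and a sprung one (-x, blue housing in front). A good clip grips with about 12 N, and its card slides only at an upward pull of 12 to 17 N; the weak one grips with about 3 N and its card slides at 3 to 5 N, so a pull of about 8 N tells.
- clip_4 (a point): Mouth of the fourth clip from the +y end, 46 mm above the bench. It squeezes the bottom 38 mm of its card along x between a fixed steel jaw (+x) and a sprung one (-x, blue housing in front). A good clip grips with about 12 N, and its card slides only at an upward pull of 12 to 17 N; the weak one grips with about 3 N and its card slides at 3 to 5 N, so a pull of about 8 N tells.
- card_1: Green circuit card upright in clip_1: board 4 mm thick (x) x 50 mm wide (y), black grip bar along the top 12 mm thick (x) x 44 mm (y) x 18 mm tall; 100 mm tall in all, about 60 g. Origin at the middle of its bottom edge, z up the card. At the start the bottom edge rests on the rack's plate, 8 mm above the bench; raised 45 mm it is clear of its clip.
- card_1_grip (a point): Centre of the black grip bar of card_1, 91 mm above its bottom edge (9 mm below its top). Take it across its 12 mm thickness (x).
- card_2: Green circuit card upright in clip_2: board 4 mm thick (x) x 50 mm wide (y), black grip bar along the top 12 mm thick (x) x 44 mm (y) x 18 mm tall; 100 mm tall in all, about 60 g. Origin at the middle of its bottom edge, z up the card. At the start the bottom edge rests on the rack's plate, 8 mm above the bench; raised 45 mm it is clear of its clip.
- card_2_grip (a point): Centre of the black grip bar of card_2, 91 mm above its bottom edge (9 mm below its top). Take it across its 12 mm thickness (x).
- card_3: Green circuit card upright in clip_3: board 4 mm thick (x) x 50 mm wide (y), black grip bar along the top 12 mm thick (x) x 44 mm (y) x 18 mm tall; 100 mm tall in all, about 60 g. Origin at the middle of its bottom edge, z up the card. At the start the bottom edge rests on the rack's plate, 8 mm above the bench; raised 45 mm it is clear of its clip.
- card_3_grip (a point): Centre of the black grip bar of card_3, 91 mm above its bottom edge (9 mm below its top). Take it across its 12 mm thickness (x).
- card_4: Green circuit card upright in clip_4: board 4 mm thick (x) x 50 mm wide (y), black grip bar along the top 12 mm thick (x) x 44 mm (y) x 18 mm tall; 100 mm tall in all, about 60 g. Origin at the middle of its bottom edge, z up the card. At the start the bottom edge rests on the rack's plate, 8 mm above the bench; raised 45 mm it is clear of its clip.
- card_4_grip (a point): Centre of the black grip bar of card_4, 91 mm above its bottom edge (9 mm below its top). Take it across its 12 mm thickness (x).
- card_box: Yellow open-topped box fixed to the bench, 38 (x) x 78 (y) x 50 mm high, walls 4 mm; a card stands in it with its grip bar sticking out. Origin at the centre of its underside, z up.
- card_box_in (a point): Centre of the yellow box's inner floor, 4 mm above the bench. Inside it measures 30 mm (x) x 70 mm (y) and is 46 mm deep; a card goes in with its width along y.
- solder_reel: Bystander: loose reel of solder, 62 mm across, 55 mm high, standing behind the rack. Origin at the centre of its underside.
- capacitor_blue: Bystander: loose blue capacitor, 22 mm across, 32 mm high, standing behind the yellow box. Origin at the centre of its underside.
- tape_black: Bystander: loose roll of black tape, 62 mm across, 18 mm high, lying in front of the rack. Origin at the centre of its underside.
Mind the look-alikes: they are no part of the job. What is shaped like the card_1 but blue is not meant.

How it is judged:
By the outcome, as a careful person would: the job done as asked, in the order asked, and still so for the second after the job is handed in, with the robot touching nothing.
It also fails if it takes over 64 s, if anything falls off the work surface, if the arm or the gripper's body presses on something with over 40 N, if the wrist force passes 120 N, or if a joint passes its speed limit or range.

### The arm

A 7-joint arm with a two-finger parallel gripper is mounted at the origin on a cart in front of the work surface, level with it; the furniture and walls round the work are solid. World frame = base frame: x ahead of the robot, y to its left, z up, the work surface at z = 0. Lengths are in m, angles in rad, forces in N, time in s.
With the tool pointing down it reaches from about 0.425 to 0.95 m from the base axis. Payload 4.7 kg.
Tool frame: the origin (TCP) lies between the finger pads; the fingertips stand 25 mm ahead of it and the grasp point (between the pads) lies 6 mm ahead of it; x points along the fingers, z is the direction in which the jaws open and shut, and the axes are right-handed (so a half turn about x gives the same grasp; the last joint's range is limited). The gripper opens to 85 mm and grips with 20 to 120 N. Pads are 22 mm wide; open, the fingers measure 114 mm over their backs; the gripper's body (76 mm by 85 mm) begins 54 mm behind the grasp point. The pads swing forward as they close: fully open they stand 13 mm farther back than shut.
Start: joints at [-1.231, 0.469, -0.049, 1.532, 0.024, 1.141, -0.082], TCP at [0.243, 0.63, 0.222] pointing down, gripper open.
Joint ranges: [-2.59, 2.59], [-0.33, 1.99], [-1.39, 1.29], [0.1, 2.45], [-1.04, 4.18], [0.21, 1.99], [-2.66, 2.66]. Speed limits (rad/s): [2.57, 2.57, 3.14, 3.14, 3.14, 3.14, 3.14].

### API

Orientations are given as a 3x3 rotation matrix whose columns are the frame's x, y, z axes.
In Python, from rig import * gives the robot as it stands. Calls block until the motion is done:
- movep(position, orientation): joint-space move of the TCP to a pose.
- move_l(position, attitude=None, feed=0.15, until_force=None): straight line of the TCP; attitude=None keeps the orientation; feed is the mean speed in m/s. With until_force (N) it stops when the force on the tool has changed by that much, and returns True; else False.
- move_joints(angles): joint-space move.
- command_gripper(opening, newtons=None): finger opening in m; newtons is the grip in N (None keeps the last); returns when the fingers have stopped.
- sleep(seconds).
- inverse_kinematics(position, orientation): joint angles nearest the present ones, or None.
- sense(): the state.
- camera(name): name is "scene" or "top" or "wrist"; returns (picture, depth): 480x640x3 uint8, red, green, blue; 480x640 float32, m along the optical axis (not along the pixel's ray), 0 where there is no reading.
- camera_params(name): a dict with "K" (3x3 intrinsics, pixels), "position" and "rotation" of the camera in the world; the wrist camera has in their place "tool_from_camera" (4x4, takes a point from camera to tool coordinates, whose origin is the TCP and whose axes are the tool frame's). Camera axes: x right, y down, z forward; pixel columns grow to the right and rows downward; lengths in m; the calibration is good to about 2 mm. A picture is of the moment at which its call begins: read the wrist's pose just before it. camera_params takes no time and is no camera call.
A pose or a line that the arm cannot do raises Unreachable and nothing moves.
- finish_job(): hands the job in, once; it reports no verdict.
The state is a dict: "time_s": time; "joint_pos": joint angles; "qd": joint speeds; "joint_efforts": joint torques, N m; "position": TCP position; "tcp_rot": TCP orientation; "wrist_force": force on the tool from outside, world axes, zero at the start; "ft_torque": the same for the moment, N m; "finger_gap": finger opening in m.
Only numpy, scipy, OpenCV 4.12 (cv2) and the standard library are available. Lean on these libraries where they do the work, as an engineer would, in place of code of your own. Each camera call takes 0.05 s, during which the arm holds its last target.

## Working session

There is one attempt and no reset: what is moved stays moved. The work goes in short steps, each a Python script; the robot and the scene stay as the last script left them, time stands still between calls to the robot, and variables do not carry over. Pictures are saved under pics/ and viewed, and the job is handed in when it is done.

```bash
ls; mkdir -p pics
python3 - <<'E'
from rig import *
import cv2,numpy as np
s=sense();print(s)
for n in("scene","top"):
    p,d=camera(n);cv2.imwrite(f"pics/{n}0.png",p[...,::-1]);np.savez(f"pics/{n}0.npz",p=p,d=d)
    print(n,camera_params(n))
print(camera_params("wrist"))
E
```

```text
pics
{'time_s': 0.0, 'joint_pos': array([-1.23092341,  0.4694302 , -0.04857312,  1.53370003,  0.02409189,
        1.14097846, -0.08224326]), 'qd': array([ 0.00121368, -0.0014823 ,  0.00020246,  0.00018023,  0.00117075,
        0.00102093, -0.00033099]), 'joint_efforts': array([-4.90881139e-04, -5.10308647e+01, -4.65384917e-02, -2.37717569e+01,
        1.06904731e-02,  7.42965873e-03,  5.10766299e-06]), 'position': array([0.24310218, 0.62905955, 0.22046635]), 'tcp_rot': array([[-6.27338517e-04, -9.32794058e-01,  3.60409284e-01],
       [-1.82605703e-03,  3.60409822e-01,  9.32792274e-01],
       [-9.99998136e-01, -7.29513863e-05, -1.92943411e-03]]), 'wrist_force': array([-0.18318858,  0.12061743,  0.20178816]), 'ft_torque': array([-0.00087751, -0.01692673,  0.00519056]), 'finger_gap': 0.08566043948393072}
scene {'K': array([[465.52672613,   0.        , 322.04157836],
       [  0.        , 465.52672613, 244.22470137],
       [  0.        ,   0.        ,   1.        ]]), 'position': array([-0.12487797,  0.41387222,  0.46175084]), 'rotation': array([[-0.42973456, -0.41096151,  0.80401421]
[... 302 characters left out ...]
7911, 0.94116173]), 'rotation': array([[-0.01090402, -0.99341947,  0.11401256],
       [-0.99985344,  0.009327  , -0.01435636],
       [ 0.01319849, -0.11415239, -0.99337557]])}
{'K': array([[423.63691795,   0.        , 320.98579548],
       [  0.        , 423.63691795, 240.89815823],
       [  0.        ,   0.        ,   1.        ]]), 'tool_from_camera': array([[ 1.63523212e-03, -3.15284912e-01,  9.48995653e-01,
        -1.52932722e-01],
       [-1.71280547e-03, -9.48996413e-01, -3.15282213e-01,
         8.07744488e-02],
       [ 9.99997196e-01, -1.10988534e-03, -2.09185113e-03,
         2.23537146e-04],
       [ 0.00000000e+00,  0.00000000e+00,  0.00000000e+00,
         1.00000000e+00]])}
```

View pics/scene0.png

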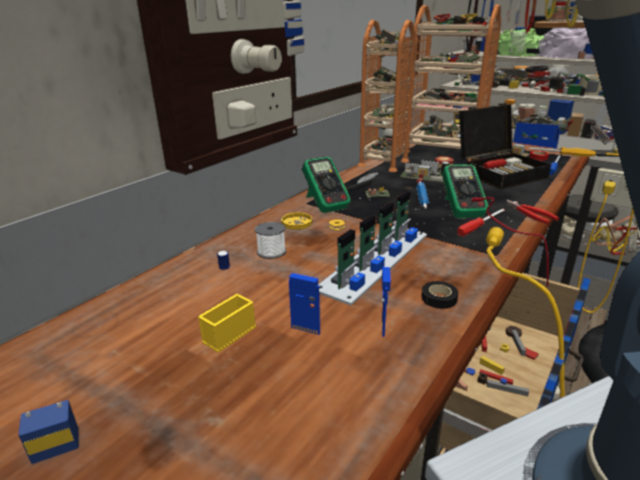

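View pics/top0.png

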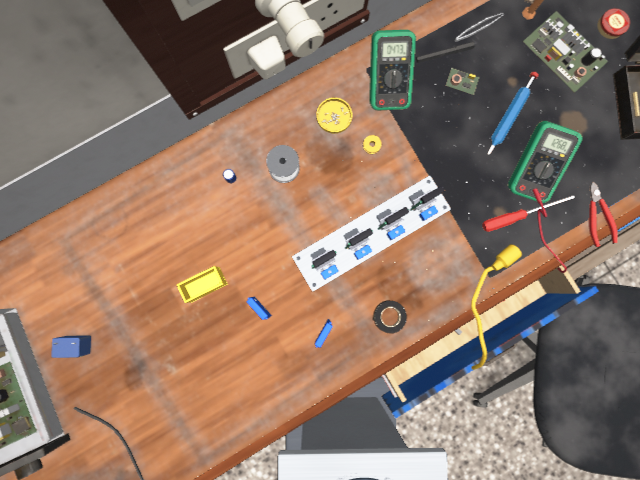

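Top view: rack at px (370,232) with four green cards with black grip bars at about (322,260), (357,237), (393,216) and (425,198). The blue housings are on the robot side. The yellow box is at (202,285). The look-alikes are the blue cards at (258,308) and (324,333), and neither is wanted. Next I measure from depth.

```bash
cat > h.py <<'E'
import numpy as np,cv2
from rig import *
def cloud(n,d,pose=None):
    c=camera_params(n);K=c["K"]
    v,u=np.mgrid[0:480,0:640]
    P=np.stack([(u-K[0,2])/K[0,0]*d,(v-K[1,2])/K[1,1]*d,d],-1)
    if n=="wrist":
        pos,R=pose;T=c["tool_from_camera"];P=P@T[:3,:3].T+T[:3,3];return P@R.T+pos
    return P@c["rotation"].T+c["position"]
E
python3 - <<'E'
from h import *
f=np.load("pics/top0.npz");p,d=f["p"].astype(int),f["d"]
W=cloud("top",d);z=W[...,2];r,g,b=p[...,0],p[...,1],p[...,2]
v,u=np.mgrid[0:480,0:640]
print("bench z",np.median(z[330:400,150:250]))
def blobs(m,name,minA=12):
    n,l,s,c=cv2.connectedComponentsWithStats(m.astype(np.uint8))
    for i in range(1,n):
        if s[i,4]<minA: continue
        q=W[l==i]; rect=cv2.minAreaRect((q[:,:2]*1000).astype(np.float32))
        print(name,c[i].round(),s[i,4],"z",np.percentile(q[:,2],[5,50,95]).round(4),"rect",[np.round(x,1) for x in rect])
roi=(u>160)&(u<470)&(v>120)&(v<380)&(d>0)
blobs(roi&(z>.094)&(z<.13),"hi")
hsv=cv2.cvtColor(f["p"],cv2.COLOR_RGB2HSV)
blobs(roi&(hsv[...,0]>22)&(hsv[...,0]<35)&(hsv[...,1]>150)&(z>.042)&(z<.06),"box")
blobs(roi&(hsv[...,1]<40)&(z>.0)&(z<.014)&(hsv[...,2]>120),"plate",50)
blobs(roi&(z>.02),"all",40)
im=cv2.resize(f["p"][170:350,160:470,::-1],None,fx=2.5,fy=2.5,interpolation=cv2.INTER_CUBIC);cv2.imwrite("pics/crop0.png",im)
E
```

```text
bench z 0.00022083753360541136
hi [164. 123.] 36 z [0.0946 0.101  0.1097] rect [array([759.3, 354.6]), array([ 1.7, 19.8]), np.float64(30.3)]
hi [431. 195.] 183 z [0.0989 0.1075 0.11  ] rect [array([ 621.7, -121.7]), array([12.1, 46.7]), np.float64(30.3)]
hi [396. 216.] 183 z [0.0994 0.108  0.1103] rect [array([584.5, -57.3]), array([12. , 46.7]), np.float64(29.8)]
hi [360. 237.] 185 z [0.0996 0.1076 0.1102] rect [array([547.7,   6.6]), array([12. , 49.2]), np.float64(29.9)]
hi [324. 258.] 184 z [0.1032 0.1079 0.1103] rect [array([510.5,  71.1]), array([11.9, 49.7]), np.float64(30.2)]
hi [256. 308.] 181 z [0.0972 0.0997 0.1023] rect [array([425.1, 189.1]), array([43.2, 11.8]), np.float64(43.3)]
hi [323. 335.] 180 z [0.0973 0.0998 0.1024] rect [array([378.4,  73.9]), array([12., 44.]), np.float64(58.3)]
box [218. 275.] 28 z [0.0426 0.0476 0.0513] rect [array([485. , 266.8]), array([37.6,  3.7]), np.float64(26.3)]
box [184. 294.] 37 z [0.0424 0.0482 0.0514] rect [array([452.9, 329.5]), array([36.8, 13.1]), np.float64(39.1)]
plate [286. 177.] 83 z [0.0009 0.0045 0.0121] rect [array([681
[... 599 characters left out ...]
9]), np.float64(22.7)]
all [393. 223.] 504 z [0.0249 0.0467 0.1097] rect [array([578.2, -63.9]), array([48.9, 46.5]), np.float64(44.2)]
all [359. 243.] 488 z [0.0255 0.047  0.1094] rect [array([539. ,   1.8]), array([43.5, 49.3]), np.float64(29.5)]
all [325. 263.] 472 z [0.0245 0.0469 0.1098] rect [array([504. ,  67.6]), array([48.7, 50. ]), np.float64(29.0)]
all [200. 284.] 480 z [0.022  0.0477 0.052 ] rect [array([468.5, 300.3]), array([38.2, 78.9]), np.float64(25.9)]
all [257. 308.] 244 z [0.0288 0.0992 0.1021] rect [array([425.1, 188.9]), array([49.6, 12.1]), np.float64(42.9)]
all [323. 334.] 207 z [0.0829 0.0997 0.1022] rect [array([378.4,  73.9]), array([12. , 49.8]), np.float64(58.3)]
```

View pics/crop0.png

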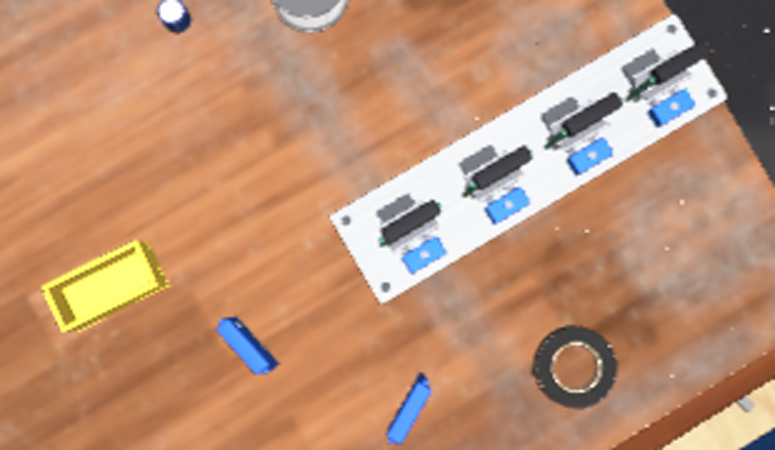

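Measured rack yaw is 30.0°, plate 80.6x322.7 mm, and bar tops at about 108 mm with 74 mm spacing, all matching the description. Box yaw is 25.9°, size 38x79 mm. The candidates are the four green cards; the two blue ones have tops at 100 mm, stand on the bench, and are excluded. Next: move over card_1 and check with the wrist camera.

```bash
cat >> h.py <<'E'
a=np.deg2rad(30.0)
RX=np.array([np.cos(a),np.sin(a),0]);RY=np.array([-np.sin(a),np.cos(a),0])
RC=np.array([.5677,-.0279,0])
YS=[.1125,.0375,-.0375,-.1125]
def ori(ang):
    x=np.array([0,0,-1.]);z=np.array([np.cos(ang),np.sin(ang),0]);return np.stack([x,np.cross(z,x),z],1)
def card(i,z): return RC+RY*YS[i]+np.array([0,0,z])
E
python3 - <<'E'
from h import *
R=ori(a)
for i in range(4):
  for z in(.105,.26): print(i,z,inverse_kinematics(card(i,z),R))
print(inverse_kinematics([.4685,.3003,.26],ori(np.deg2rad(25.9))))
movep(card(0,.21),R)
s=sense();p,d=camera("wrist");print(s["time_s"],s["position"],s["wrist_force"])
cv2.imwrite("pics/w1.png",p[...,::-1]);np.savez("pics/w1.npz",p=p,d=d,pos=s["position"],R=s["tcp_rot"])
W=cloud("wrist",d,(s["position"],s["tcp_rot"]))
z=W[...,2];m=((z>.094)&(z<.13)).astype(np.uint8)
n,l,st,c=cv2.connectedComponentsWithStats(m)
for i in range(1,n):
    if st[i,4]<100: continue
    q=W[l==i];q=q[q[:,2]>.1];rel=q-RC
    x,y=rel@RX*1e3,rel@RY*1e3
    print(c[i].round(),st[i,4],"ztop",np.percentile(q[:,2],[5,50,95]).round(4),"x",np.percentile(x,[2,50,98]).round(1),"y",np.percentile(y,[2,50,98]).round(1))
E
```

```text
0 0.105 [-0.51104564  0.36522781  0.36471765  2.04133044 -0.18486249  0.76574215
  0.4891026 ]
0 0.26 [-0.60089084  0.17535774  0.44405525  1.87716579 -0.08389232  1.10718776
  0.3983824 ]
1 0.105 [-0.41478886  0.41980801  0.42232601  1.9698822  -0.23526755  0.79904188
  0.6638413 ]
1 0.26 [-0.51366007  0.2418081   0.52100824  1.81055493 -0.13256943  1.12374869
  0.5758813 ]
2 0.105 [-0.32889265  0.4884987   0.48192805  1.87783707 -0.29491126  0.84559098
  0.82622482]
2 0.26 [-0.43311568  0.32774707  0.60277347  1.72308808 -0.20102615  1.1530094
  0.75046313]
3 0.105 [-0.26804518  0.57537261  0.56848629  1.76721788 -0.38003637  0.9103332
  0.98788864]
3 0.26 [-0.37123909  0.43687403  0.71248198  1.61569978 -0.30106301  1.20195599
  0.92795659]
[-0.83224911  0.24091903  0.22652207  1.78141946 -0.05940074  1.12586814
 -0.13442636]
2.3167 [0.51154965 0.07101116 0.20993385] [-0.49112121  0.01043777 -0.8982294 ]
[132. 120.] 1717 ztop [0.1001 0.1007 0.1018] x [-125.2 -113.2 -101.2] y [163.8 182.6 200.5]
[319. 231.] 1343 ztop [0.1064 0.1083 0.1094] x [-6.2 -0.5  5.2] y [ 93.5 115.7 135.3]
[319. 333.] 1115 ztop [0.1048 0.1083 0.1094] x [-6.1 -0.6  5. ] y [18.5 41.6 60.6]
[319. 420.] 981 ztop [0.1032 0.1083 0.1094] x [-6.6 -0.6  5.2] y [-56.5 -31.7 -14.2]
```

View pics/w1.png

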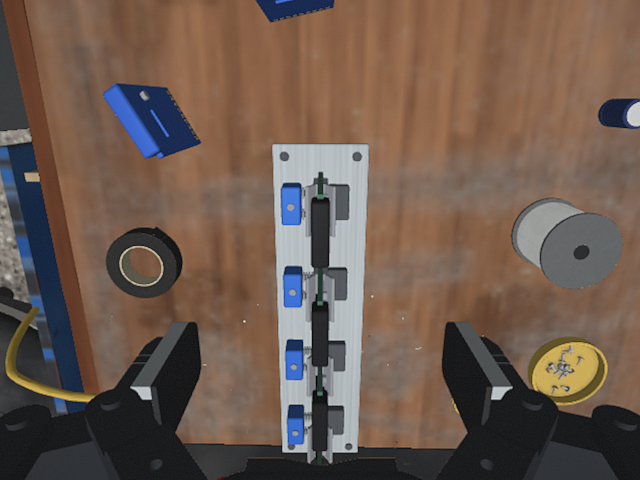

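The wrist picture shows bar 1 at (319,231), bar 2 at (319,333) and bar 3 at (319,420). All are centred within 0.6 mm across, so the top and wrist cameras agree. Now to test card 1.

```bash
cat >> h.py <<'E'
RC=RC-RX*.0003+RY*.001
R0=ori(a)
def test(i,grip=40):
    s=sense()
    move_l(card(i,.105),R0,feed=.12)
    sleep(.15);s0=sense()
    command_gripper(.008,grip);s1=sense()
    print("card",i+1,"gap",s1["finger_gap"],"pos",s1["position"].round(4),"f",s0["wrist_force"].round(2),s1["wrist_force"].round(2),"t",s1["time_s"])
    p0=s1["position"].copy()
    hit=move_l(card(i,.105)+[0,0,.008],R0,feed=.008,until_force=7.0)
    s2=sense();print("hit",hit,"dz mm",(s2["position"][2]-p0[2])*1e3,"dF",(s2["wrist_force"]-s1["wrist_force"]).round(2),"gap",s2["finger_gap"],"t",s2["time_s"])
    return hit,p0
E
python3 - <<'E'
from h import *
command_gripper(.045)
print(test(0))
E
```

```text
card 1 gap 0.008160960551652495 pos [0.5107 0.0703 0.105 ] f [-0.83 -0.35 -0.43] [-0.46  0.39  0.27] t 4.4583
hit False dz mm 7.9252539252014085 dF [-0.09 -0.45  0.23] gap 0.008042443028101955 t 5.6083
(False, array([0.51070287, 0.07027719, 0.10504287]))
```

The fingers closed to 8.2 mm and felt nothing, although the bar is 12 mm thick. I'll look before doing anything else.

Run:
```python
from h import *
s=sense();p,d=camera("wrist");print(s["position"],s["tcp_rot"].round(4),s["finger_gap"])
p2,d2=camera("scene");p3,d3=camera("top")
cv2.imwrite("pics/w2.png",p[...,::-1]);cv2.imwrite("pics/s2.png",cv2.resize(p2[150:330,260:500,::-1],None,fx=3,fy=3))
cv2.imwrite("pics/t2.png",cv2.resize(p3[170:350,160:470,::-1],None,fx=2.5,fy=2.5))
```

```text
[0.51066471 0.0702621  0.11296812] [[-1.00e-04 -5.00e-01  8.66e-01]
 [-0.00e+00  8.66e-01  5.00e-01]
 [-1.00e+00  0.00e+00 -1.00e-04]] 0.008042443028101955
```

View pics/w2.png

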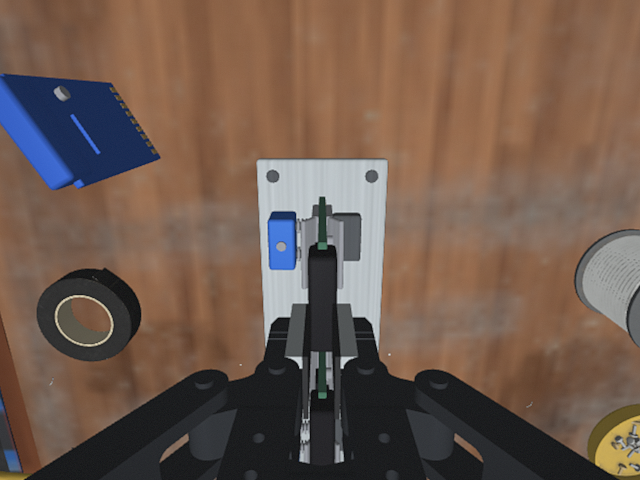

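View pics/s2.png

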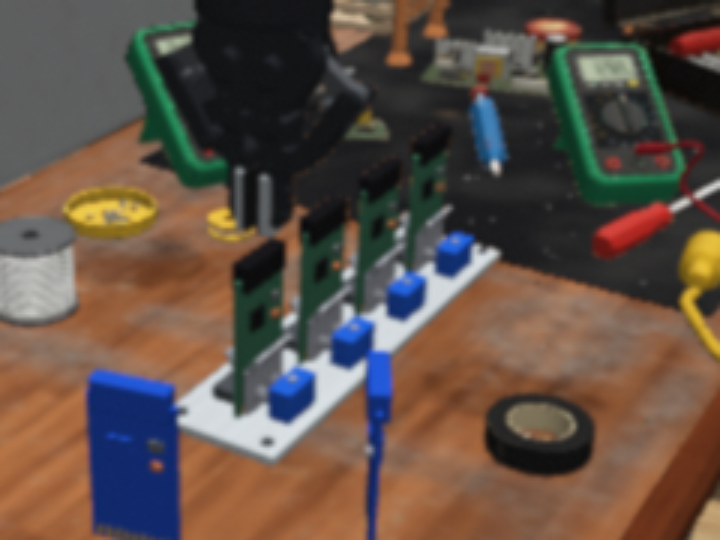

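Run:
```python
from h import *
s=sense();pose=(s["position"],s["tcp_rot"])
p,d=camera("wrist");W=cloud("wrist",d,pose)
L=(W-s["position"])@s["tcp_rot"]*1e3  # tool coords
for v in (180,230,260,290,310,330,345,360):
    print(v,[(u,*L[v,u].round(0).astype(int)) for u in (285,296,300,304,308,322,336,340,344,348,358)])
c=camera_params("scene")
p2,d2=camera("scene")
W2=cloud("scene",d2)
for q in (s["position"],s["position"]-[0,0,.025],card(0,.108)):
    x=c["K"]@(c["rotation"].T@(q-c["position"]));u,v=x[:2]/x[2];print(u,v,"crop",(u-260)*3,(v-150)*3,d2[int(v),int(u)],x[2])
for uc,vc in((240,190),(265,200),(265,225),(240,215),(258,260),(258,248)):
    print(uc,vc,W2[150+vc//3,260+uc//3].round(3))
```

```text
180 [(285, np.int64(105), np.int64(34), np.int64(-22)), (296, np.int64(104), np.int64(35), np.int64(-15)), (300, np.int64(105), np.int64(34), np.int64(-13)), (304, np.int64(104), np.int64(35), np.int64(-10)), (308, np.int64(105), np.int64(34), np.int64(-8)), (322, np.int64(105), np.int64(34), np.int64(1)), (336, np.int64(105), np.int64(34), np.int64(9)), (340, np.int64(105), np.int64(34), np.int64(12)), (344, np.int64(105), np.int64(34), np.int64(14)), (348, np.int64(105), np.int64(34), np.int64(16)), (358, np.int64(105), np.int64(34), np.int64(23))]
230 [(285, np.int64(83), np.int64(9), np.int64(-21)), (296, np.int64(104), np.int64(3), np.int64(-16)), (300, np.int64(65), np.int64(14), np.int64(-11)), (304, np.int64(65), np.int64(14), np.int64(-9)), (308, np.int64(68), np.int64(14), np.int64(-7)), (322, np.int64(31), np.int64(25), np.int64(0)), (336, np.int64(67), np.int64(14), np.int64(8)), (340, np.int64(65), np.int64(15), np.int64(10)), (344, np.int64(96), np.int64(5), np.int64(14)), (348, np.int64(96), np.int64(5), np.int64(16)), (358, np.int64(94), np.int64(6), np.int64(22))]
26
[... 3091 characters left out ...]
int64(4)), (340, np.int64(-47), np.int64(9), np.int64(6)), (344, np.int64(-49), np.int64(10), np.int64(7)), (348, np.int64(-51), np.int64(12), np.int64(8)), (358, np.int64(-54), np.int64(14), np.int64(10))]
345.93601679817687 231.11518791753812 crop 257.8080503945306 243.34556375261437 1.0584389 0.800922394167398
345.7603765481786 244.02012653029243 crop 257.28112964453584 282.0603795908773 0.79563856 0.8124199223368452
345.8880635389269 233.70699220491704 crop 257.6641906167806 251.12097661475113 0.80731696 0.8032090768088878
240 190 [0.51  0.082 0.149]
265 200 [0.496 0.075 0.148]
265 225 [0.497 0.074 0.131]
240 215 [0.511 0.082 0.134]
258 260 [0.502 0.075 0.108]
258 248 [0.515 0.068 0.109]
```

The depth places the closed fingertips about 40 mm higher than the description says, and above the bar. I'll check this properly with both cameras, using the stored picture as well.

Run:
```python
from h import *
s=sense()
p2,d2=camera("scene");W2=cloud("scene",d2);L=(W2-s["position"])@s["tcp_rot"]*1e3
m=(np.abs(L[...,1])<20)&(np.abs(L[...,2])<40)&(L[...,0]<-2)&(L[...,0]>-150)&(d2>0)
q=L[m];print("scene finger tool x max",np.percentile(q[:,0],[90,95,98,99,99.7]).round(1),m.sum())
for lo in range(-110,0,8):
    k=q[(q[:,0]>=lo)&(q[:,0]<lo+8)]
    if len(k):print(lo,len(k),"y",k[:,1].min().round(),k[:,1].max().round(),"z",k[:,2].min().round(),k[:,2].max().round())
f=np.load("pics/w1.npz");W=cloud("wrist",f["d"],(f["pos"],f["R"]));L=(W-f["pos"])@f["R"]*1e3
m=(np.abs(L[...,1])<20)&(L[...,0]<60)&(f["d"]>0)
q=L[m]
print("open: wrist")
for lo in range(-110,60,8):
    k=q[(q[:,0]>=lo)&(q[:,0]<lo+8)]
    if len(k):print(lo,len(k),"y",k[:,1].min().round(),k[:,1].max().round(),"|z|",np.abs(k[:,2]).min().round(),np.abs(k[:,2]).max().round())
```

```text
scene finger tool x max [-34.  -24.  -17.2 -14.  -11.2] 2426
-110 176 y -2.0 20.0 z -40.0 39.0
-102 163 y -5.0 19.0 z -39.0 40.0
-94 144 y -8.0 19.0 z -29.0 40.0
-86 180 y -17.0 19.0 z -40.0 40.0
-78 166 y -16.0 18.0 z -40.0 40.0
-70 212 y -13.0 14.0 z -39.0 39.0
-62 188 y -10.0 14.0 z -39.0 36.0
-54 90 y -9.0 15.0 z -25.0 23.0
-46 101 y -8.0 13.0 z -20.0 17.0
-38 93 y -10.0 13.0 z -20.0 15.0
-30 99 y -8.0 13.0 z -20.0 17.0
-22 72 y -8.0 12.0 z -19.0 15.0
-14 25 y -7.0 12.0 z -12.0 8.0
open: wrist
-102 688 y 16.0 19.0 |z| 20.0 36.0
-94 8572 y 7.0 19.0 |z| 0.0 64.0
-86 7950 y -2.0 18.0 |z| 0.0 70.0
-78 11132 y -6.0 15.0 |z| 36.0 74.0
-70 2582 y 0.0 15.0 |z| 41.0 73.0
-62 2888 y -9.0 12.0 |z| 42.0 57.0
-54 2699 y -12.0 12.0 |z| 42.0 57.0
-46 2239 y -12.0 12.0 |z| 42.0 57.0
-38 1854 y -12.0 12.0 |z| 42.0 57.0
-30 863 y -12.0 12.0 |z| 42.0 54.0
```

Both cameras agree. The tips are at tool x of about -15 mm shut and -28 mm open, and the body starts at about -88 mm. The whole gripper therefore sits about 40 mm behind where the description places it relative to the TCP. I was closing on air above the bar, with no contact (force change under 0.5 N). I'll lower the targets by 40 mm, so TCP z = 0.065 for the grasp, guard the descent, and redo card 1.

```bash
cat >> h.py <<'E'
ZG=.065
def test(i,grip=40):
    if move_l(card(i,.085),R0,feed=.12): pass
    if move_l(card(i,ZG),R0,feed=.06,until_force=5): print("CONTACT",sense()["position"]);raise SystemExit
    sleep(.1);s0=sense()
    command_gripper(.008,grip);sleep(.1);s1=sense()
    print("card",i+1,"gap",s1["finger_gap"].round(4),"pos",s1["position"].round(4),"f",s0["wrist_force"].round(2),s1["wrist_force"].round(2),"t",s1["time_s"])
    if s1["finger_gap"]<.010: print("NOT GRIPPED");raise SystemExit
    hit=move_l(s1["position"]+[0,0,.008],R0,feed=.008,until_force=7.0)
    s2=sense();print("hit",hit,"dz mm",((s2["position"]-s1["position"])[2]*1e3).round(2),"dF",(s2["wrist_force"]-s1["wrist_force"]).round(2),"gap",s2["finger_gap"].round(4),"t",s2["time_s"])
    return hit,s1["position"]
def leave(i,p0):
    move_l(p0,R0,feed=.02);sleep(.05);s=sense();print("back",s["position"].round(4),"f",s["wrist_force"].round(2))
    command_gripper(.045);move_l(card(i,.13),R0,feed=.12);print("t",sense()["time_s"])
E
python3 - <<'E'
from h import *
move_l(card(0,.13),R0,feed=.1)
command_gripper(.045)
hit,p0=test(0)
if hit: leave(0,p0)
E
```

```text
Traceback (most recent call last):
  File "h.py", line 35, in test
    print("card",i+1,"gap",s1["finger_gap"].round(4),"pos",s1["position"].round(4),"f",s0["wrist_force"].round(2),s1["wrist_force"].round(2),"t",s1["time_s"])
                           ^^^^^^^^^^^^^^^^^^^^^^
AttributeError: 'float' object has no attribute 'round'
```

```bash
sed -i 's/s1\["finger_gap"\].round(4)/round(s1["finger_gap"],4)/;s/s2\["finger_gap"\].round(4)/round(s2["finger_gap"],4)/' h.py
cat >> h.py <<'E'
def pull(s1):
    hit=move_l(s1["position"]+[0,0,.008],R0,feed=.008,until_force=7.0)
    s2=sense();print("hit",hit,"dz mm",((s2["position"]-s1["position"])[2]*1e3).round(2),"dF",(s2["wrist_force"]-s1["wrist_force"]).round(2),"gap",round(s2["finger_gap"],4),"t",s2["time_s"])
    return hit
E
python3 - <<'E'
from h import *
s=sense();print(s["finger_gap"],s["position"],s["wrist_force"],s["time_s"])
if s["finger_gap"]>.01:
    h=pull(s)
    if h: leave(0,s["position"])
E
```

```text
0.01137943566911841 [0.51108133 0.07041961 0.06530354] [-0.29978158 -1.48823371  1.98891681] 8.2667
hit True dz mm 0.03 dF [0.72 0.89 0.5 ] gap 0.0112 t 8.6
back [0.511  0.0704 0.0653] f [0.96 0.93 3.17]
t 10.0083
```

The force trigger fired on a transient: there was only 0.5 N of real change, so this is not a valid test. I'll pull in small steps and read the force myself.

```bash
cat >> h.py <<'E'
def pull(s1,fmax=7.0,zmax=.006,step=.0004):
    p=s1["position"].copy();f0=s1["wrist_force"][2];log=[]
    n=int(zmax/step);res=False
    for k in range(1,n+1):
        move_l(p+[0,0,k*step],R0,feed=.01)
        s=sense();df=s["wrist_force"][2]-f0
        log.append((round((s["position"][2]-p[2])*1e3,2),round(df,2)))
        if df<-fmax: res=True;break
    print("hit",res,log,"gap",round(s["finger_gap"],4),"t",s["time_s"])
    return res
def grasp(i,grip=40):
    move_l(card(i,.085),R0,feed=.12)
    move_l(card(i,ZG),R0,feed=.08);sleep(.15);s0=sense()
    command_gripper(.008,grip);sleep(.3);s1=sense()
    print("card",i+1,"gap",round(s1["finger_gap"],4),"pos",s1["position"].round(4),"f",s0["wrist_force"].round(2),s1["wrist_force"].round(2),"t",s1["time_s"])
    if s1["finger_gap"]<.010: print("NOT GRIPPED");raise SystemExit
    return s1
E
python3 - <<'E'
from h import *
s=grasp(0)
if pull(s): leave(0,s["position"])
E
```

```text
card 1 gap 0.0118 pos [0.5111 0.0704 0.0653] f [ 0.74  0.54 -0.77] [0.3  0.46 4.57] t 11.775
hit True [(np.float64(0.04), np.float64(-6.79)), (np.float64(0.15), np.float64(-14.05))] gap 0.0111 t 12.275
back [0.511  0.0704 0.0654] f [ 1.13  0.37 -4.15]
t 13.6833
```

Relative to the free reading of -0.8 N, card 1 held a pull of about 9 N with 0.15 mm of motion, so clip 1 is good. I'll now reference the force to the pre-grasp reading and use finer steps.

```bash
cat >> h.py <<'E'
def run(i):
    move_l(card(i,.085),R0,feed=.15)
    move_l(card(i,ZG),R0,feed=.08);sleep(.15);f0=sense()["wrist_force"][2]
    command_gripper(.008,40);sleep(.2);s1=sense();p=s1["position"].copy()
    print("card",i+1,"gap",round(s1["finger_gap"],4),"pos",p.round(4),"f0",round(f0,2),"grip f",s1["wrist_force"].round(2),"t",s1["time_s"])
    if s1["finger_gap"]<.010: print("NOT GRIPPED");raise SystemExit
    log=[];hit=False
    for k in range(1,26):
        move_l(p+[0,0,k*.0002],R0,feed=.01);s=sense();F=s["wrist_force"][2]-f0
        log.append((float(round((s["position"][2]-p[2])*1e3,2)),float(round(F,1))))
        if F<-6.8: hit=True;break
    print("hit",hit,log,"gap",round(s["finger_gap"],4),"t",s["time_s"])
    if hit: leave(i,p)
    return hit
E
python3 - <<'E'
from h import *
for i in(1,2,3):
    move_l(card(i,.13),R0,feed=.2)
    if not run(i): print("WEAK?",i+1);break
E
```

```text
card 2 gap 0.0118 pos [0.5486 0.0054 0.0653] f0 -0.99 grip f [-0.13  0.18  3.58] t 15.8
hit True [(-0.0, 0.6), (0.04, -2.8), (0.13, -7.5)] gap 0.0113 t 16.55
back [0.5484 0.0054 0.0654] f [ 1.65  0.55 -3.54]
t 17.9583
card 3 gap 0.0114 pos [ 0.586  -0.0596  0.0653] f0 0.31 grip f [-0.17 -0.08  3.02] t 20.075
hit False [(0.06, -0.9), (0.08, -3.7), (0.39, -3.9), (0.72, -3.5), (0.95, -3.7), (1.19, -2.8), (1.36, -3.6), (1.57, -4.0), (1.79, -4.1), (2.01, -4.0), (2.21, -5.2), (2.41, -3.5), (2.62, -3.9), (2.82, -3.8), (3.02, -3.6), (3.23, -4.6), (3.39, -3.5), (3.62, -3.7), (3.82, -4.3), (4.02, -4.3), (4.22, -3.2), (4.4, -4.5), (4.64, -4.2), (4.8, -4.9), (5.02, -4.1)] gap 0.0112 t 26.325
WEAK? 3
```

Card 3 slides at a steady 3.5 to 4.5 N, while cards 1 and 2 held over 7 N without moving. Clip 3 is the weak one, so I draw card 3 out and look.

Run:
```python
from h import *
p=sense()["position"].copy()
move_l([p[0],p[1],.125],R0,feed=.06)
move_l([p[0],p[1],.205],R0,feed=.15)
s=sense();print(s["position"],s["finger_gap"],s["wrist_force"],s["time_s"])
q,d=camera("scene");cv2.imwrite("pics/s3.png",cv2.resize(q[100:340,180:500,::-1],None,fx=2.5,fy=2.5))
W=cloud("scene",d);L=(W-s["position"])@s["tcp_rot"]*1e3
hsv=cv2.cvtColor(q,cv2.COLOR_RGB2HSV)
m=(np.abs(L[...,1])<32)&(np.abs(L[...,2])<12)&(L[...,0]>-60)&(L[...,0]<90)&(d>0)
k=L[m];print("card tool x",np.percentile(k[:,0],[50,95,99,99.8]).round(1),"y(>0 part)",np.percentile(k[k[:,0]>0][:,1],[1,99]).round(1),"z",np.percentile(k[k[:,0]>0][:,2],[5,50,95]).round(1))
q,d=camera("wrist");cv2.imwrite("pics/w3.png",q[...,::-1])
```

```text
[ 0.58531437 -0.05937932  0.20414688] 0.011635268226603539 [-1.24371048  0.11840439 -0.85109748] 28.0667
card tool x [ 0.4 50.4 54.9 56.7] y(>0 part) [-25.1  26.1] z [-4.6 -3.4 -1. ]
```

View pics/s3.png

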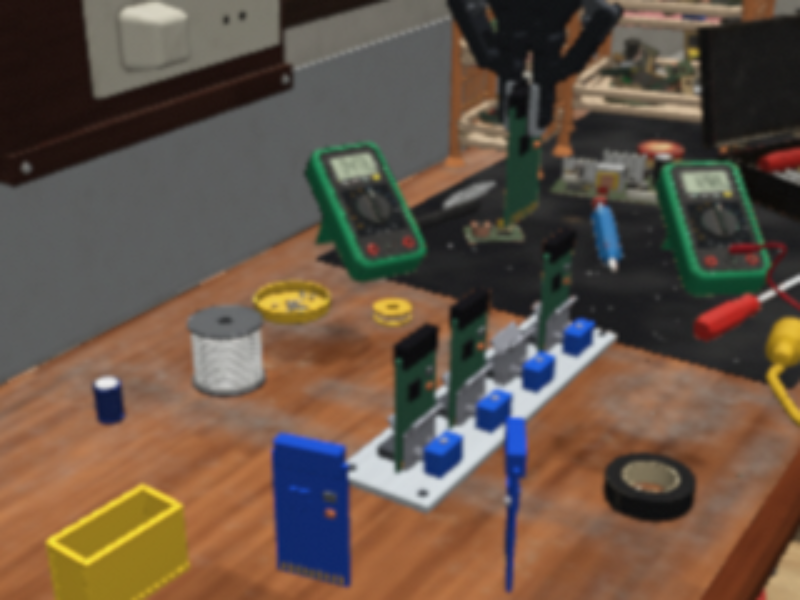

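View pics/w3.png

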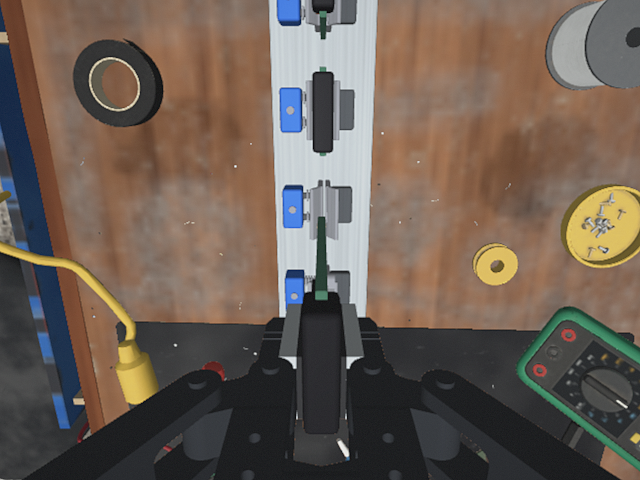

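Card 3 is held upright with its bottom edge 57 mm below the TCP. The third clip is empty (wrist px (322,205)), and cards 1, 2 and 4 stand as before. Next: carry it over the box and lower it.

```bash
cat >> h.py <<'E'
RB=ori(np.deg2rad(25.9));B=np.array([.4685,.3003,0])
E
python3 - <<'E'
from h import *
move_l(B+[0,0,.205],RB,feed=.2)
sleep(.2);move_l(B+[0,0,.12],RB,feed=.1)
s=sense();print(s["position"],s["finger_gap"],s["wrist_force"],s["time_s"])
q,d=camera("wrist");cv2.imwrite("pics/w4.png",q[...,::-1])
q,d=camera("scene");cv2.imwrite("pics/s4.png",cv2.resize(q[180:380,150:400,::-1],None,fx=3,fy=3))
E
```

```text
[0.4690034  0.30060473 0.12058266] 0.011165234543743826 [-0.63950172  0.56641519 -0.08225557] 31.4083
```

View pics/w4.png

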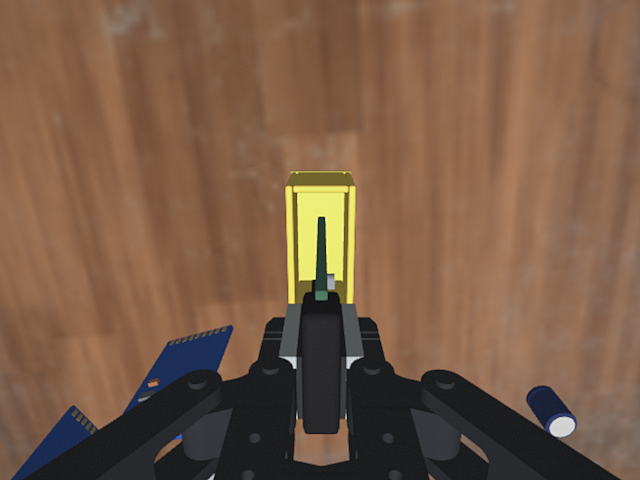

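View pics/s4.png

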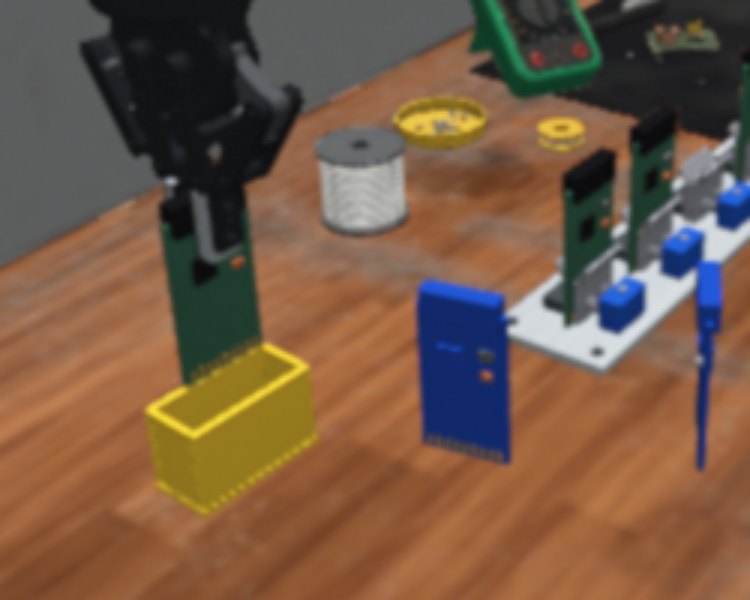

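The card (wrist px 322) is centred between the box rims (290–352). Lower it.

Run:
```python
from h import *
f0=sense()["wrist_force"]
for z in(.10,.08,.067,.064,.0625,.0615,.061):
    move_l(B+[0,0,z],RB,feed=.06);s=sense();df=s["wrist_force"]-f0
    print(z,s["position"].round(4),df.round(1),round(s["finger_gap"],4))
    if df[2]>3: break
q,d=camera("wrist");cv2.imwrite("pics/w5.png",q[...,::-1]);print(s["time_s"])
q,d=camera("scene");cv2.imwrite("pics/s5.png",cv2.resize(q[180:380,150:400,::-1],None,fx=3,fy=3))
```

```text
0.1 [0.4683 0.3001 0.0995] [-1.2 -0.3 -0.5] 0.0111
0.08 [0.4683 0.3001 0.0795] [ 0.6  0.4 -1.3] 0.0115
0.067 [0.4682 0.3001 0.0665] [-0.3  0.1  0.3] 0.0114
0.064 [0.4685 0.3003 0.0639] [-1.  -0.9 -0.5] 0.0113
0.0625 [0.4685 0.3003 0.0625] [-1.1  0.3  0. ] 0.0115
0.0615 [0.4685 0.3003 0.0615] [-1.2 -0.4 -0.9] 0.0112
0.061 [0.4687 0.3004 0.0613] [-2.   0.6  2.3] 0.0113
33.8417
```

View pics/w5.png

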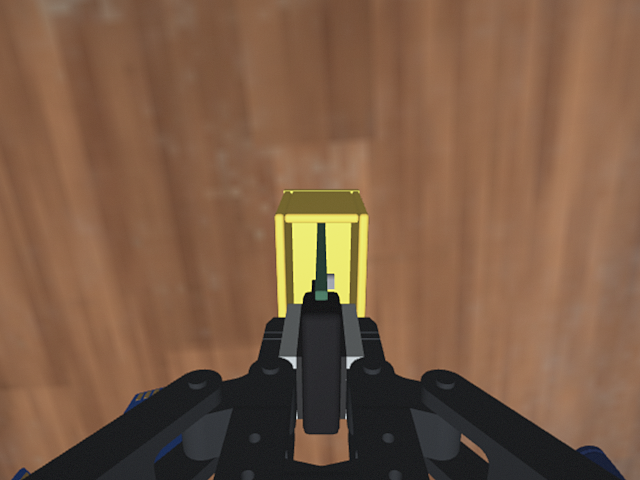

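View pics/s5.png

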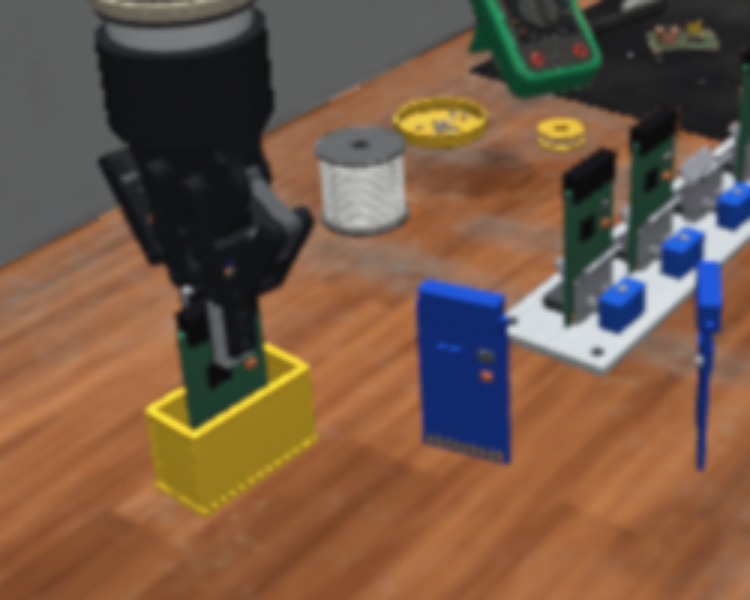

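The card is inside the box and its bottom has touched the floor at the predicted height (z 0.061, +2.3 N). Release, retreat and check.

Run:
```python
from h import *
command_gripper(.045);sleep(.3)
move_l(B+[0,0,.2],RB,feed=.1)
move_l(B+[-.06,.14,.25],RB,feed=.2);sleep(.5)
s=sense();print(s["position"],s["wrist_force"],s["time_s"])
q,d=camera("scene");cv2.imwrite("pics/s6.png",cv2.resize(q[160:400,150:470,::-1],None,fx=2.5,fy=2.5))
p,d=camera("top");cv2.imwrite("pics/t6.png",cv2.resize(p[110:350,160:470,::-1],None,fx=2.5,fy=2.5))
W=cloud("top",d);z=W[...,2];v,u=np.mgrid[0:480,0:640]
roi=(u>160)&(u<470)&(v>120)&(v<380)&(d>0)
def blobs(m,name,minA=12):
    n,l,s,c=cv2.connectedComponentsWithStats(m.astype(np.uint8))
    for i in range(1,n):
        if s[i,4]<minA: continue
        q=W[l==i]; rect=cv2.minAreaRect((q[:,:2]*1000).astype(np.float32))
        print(name,c[i].round(),s[i,4],"z",np.percentile(q[:,2],[5,50,90]).round(4),"rect",[np.round(x,1) for x in rect])
blobs(roi&(z>.094)&(z<.13),"hi");blobs(roi&(z>.02),"all",40)
```

```text
[0.40859148 0.44015105 0.24998702] [-0.04213916 -0.14656557 -0.41878493] 37.65
hi [164. 123.] 36 z [0.095  0.1004 0.1085] rect [array([758.8, 355.2]), array([ 3.3, 18.5]), np.float64(35.3)]
hi [431. 195.] 183 z [0.0978 0.1076 0.1096] rect [array([ 621.7, -121.8]), array([11.9, 46.2]), np.float64(30.2)]
hi [360. 237.] 181 z [0.1    0.1079 0.1099] rect [array([547.7,   6.4]), array([11.9, 49.1]), np.float64(29.9)]
hi [324. 258.] 186 z [0.0984 0.1079 0.1098] rect [array([510.4,  71.1]), array([12. , 49.6]), np.float64(30.0)]
hi [192. 284.] 200 z [0.0961 0.1039 0.1062] rect [array([467.9, 301.9]), array([12.5, 47.8]), np.float64(25.9)]
hi [256. 308.] 180 z [0.0969 0.1    0.1019] rect [array([425.2, 189.1]), array([43.5, 12. ]), np.float64(42.3)]
hi [323. 335.] 180 z [0.0969 0.0995 0.1017] rect [array([378.5,  73.8]), array([11.9, 43.7]), np.float64(59.1)]
all [175. 129.] 571 z [0.0231 0.0498 0.0875] rect [array([765.4, 343.9]), array([ 3.8, 96.5]), np.float64(30.3)]
all [282. 162.] 880 z [0.03   0.0549 0.057 ] rect [array([699.9, 146.3]), array([60.8, 60.9]), np.float64(89.8)]
all [228. 
[... 193 characters left out ...]
6.4]), np.float64(30.2)]
all [392. 224.] 388 z [0.0228 0.0381 0.0474] rect [array([578.7, -62.5]), array([47.9, 40.1]), np.float64(30.2)]
all [359. 243.] 479 z [0.0276 0.0474 0.1089] rect [array([540.4,   2.5]), array([46.8, 49.6]), np.float64(29.5)]
all [325. 264.] 467 z [0.0266 0.0476 0.109 ] rect [array([502.5,  66.9]), array([45.5, 49.9]), np.float64(29.1)]
all [199. 284.] 719 z [0.0243 0.0499 0.1047] rect [array([468.7, 300.2]), array([38.6, 78.3]), np.float64(25.9)]
all [258. 308.] 247 z [0.0261 0.0992 0.1017] rect [array([425., 189.]), array([49.7, 12. ]), np.float64(42.3)]
all [323. 334.] 206 z [0.0854 0.0992 0.1016] rect [array([378.3,  74. ]), array([12. , 49.9]), np.float64(59.1)]
```

View pics/s6.png

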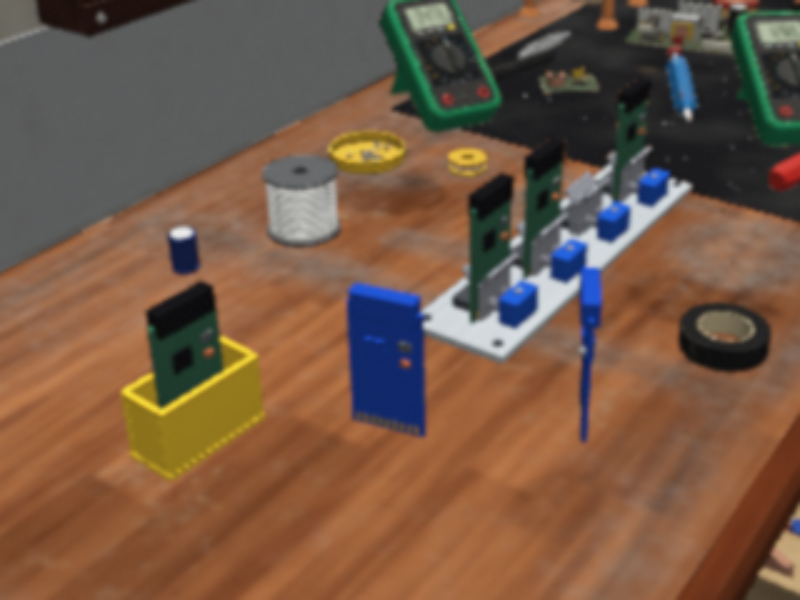

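View pics/t6.png

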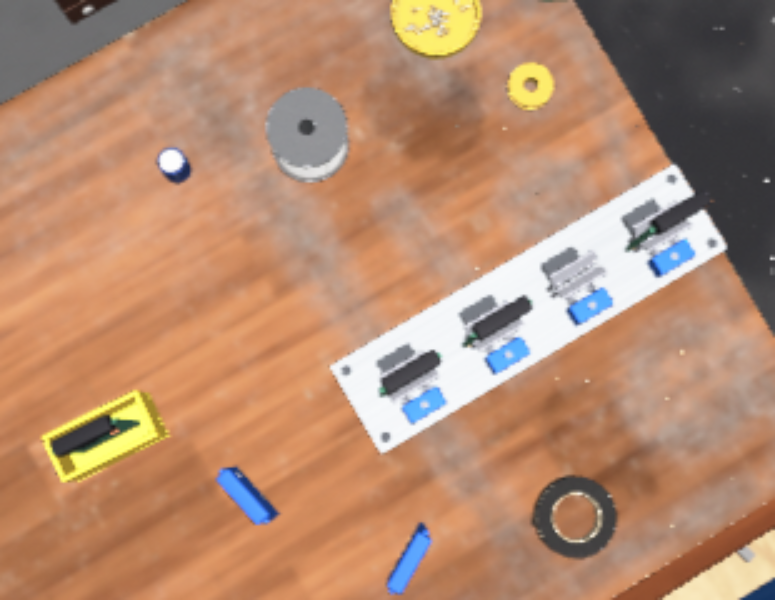

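The card stands upright in the box at (180,345) in the scene crop, with its top at 104 mm (4 + 100). Cards 1, 2 and 4 have tops at 108 mm as at the start, and the bystanders are unmoved. Hand in.

Run:
```python
from h import *
print(sense()["time_s"]);print(finish_job())
```

```text
37.75
the job is handed in; nothing more can be done
None
```

Clip 3 was the weak one. Its card is now standing in the yellow box, and I handed the job in at 37.8 s.

- **Pull tests:** cards 1 and 2 held pulls of about 9 N and 7.5 N with no more than 0.15 mm of movement. Card 3 slid at a steady 3.5–4.5 N. I did not pull card 4, because only one clip is weak and I had already found it.
- **Placing:** I drew card 3 straight up and lowered it into the box until it touched the floor, then let go.
- **Last checks:** card 3 is upright in the box with its top at 104 mm, as expected. The tops of cards 1, 2 and 4 are still at 108 mm, within about 0.3 mm of the start. The reel, the capacitor and the blue look-alike cards are within about 0.5 mm of where they were. I checked the tape roll only by eye, and it looks unmoved.

**What did not go to plan:**
- **Gripper offset:** the fingertips were about 40 mm farther back than the tool data says. My first grasp on card 1 closed on air above the bar without touching anything. I measured the offset with two cameras and corrected for it.
- **False force trigger:** the built-in force stop fired on a brief spike during the second try on card 1. I redid that pull in small steps, reading the force each time. The first step size was coarse, so the card 1 pull reached about 9 N instead of the intended 8 N, still well under the 12 N slip load.

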